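# Check the wheel bearing, then hold the belt grinder's tension arm wound to its stop

## Task

The belt is off the bench grinder and its tracking wheel, the one on the spring-loaded tension arm, has been running hot: pick up the infrared thermometer, aim it squarely at that wheel's hub from about 10 cm in front of it, hold it steady there for a second or two, then lay it gently back down flat on the open bench, on the same side as it lay before. Then pull the tension arm down against its spring all the way to its stop and finish while holding it there with the gripper, so that I can slip the new belt over the wheels. Leave the other things on the bench where they are.

Things in the scene. Friction and masses are not known exactly. Their poses are not given: they have to be found in the camera images.
- grinder: bench belt grinder, fixed, belt off. Origin: on the bench, in the mid-plane of its upright plate (275 mm high). x runs along the machine: platen and work rest at +x, tension arm's grip at -x. Motor (axis 90 mm up, x = -60, radius 64 mm) on +y; wheels on -y, 22 to 72 mm from the plate. Base plate x -210 to 190, y -85 to 205, 12 mm thick; nothing else is under the arm's grip.
- pivot (a point): on the hinge axis of the tension arm, in the arm's mid-plane; (50, -12, 235) mm in the grinder's frame. The frame swings with the arm: the arm runs along its -x; the hinge axis is its y axis, level and parallel to the grinder's y.
- tension_arm (a joint): angle of the spring-loaded tension arm, rad: 0 at rest on its upper stop (arm rises 0.17 rad from pivot to grip), 0.35 pulled down to its lower stop (arm falls 0.18 rad). Steel bar 12 mm thick, 30 mm high; torsion spring round the pivot. At the grip it takes about 7 N to start and 14 N at the stop; it springs back up if let go.
- grip (a point): middle of the arm's round rubber grip at its free end, 26 mm in diameter, 100 mm long, lying along x of this frame; 245 mm from the pivot. About 277 mm above the bench at rest, 191 mm at the stop. Can be gripped across from above (fingers closing along y of this frame) or pressed down. The tracking wheel's rim is 93 mm away, on the -y side.
- hub (a point): centre of the outer face of the tracking wheel's hub, a flat steel boss 44 mm in diameter that faces along -y of this frame (level, away from the motor). The wheel, aluminium, 84 mm in diameter and 50 mm wide, sits on the tension arm 110 mm from the pivot, its centre about 254 mm above the bench with the arm at rest.
- thermometer: pistol-shaped infrared thermometer, 200 g, grey barrel, black nose and grip, on its side. Origin under the barrel, on the side it lies on; x = sight axis to the nose, z up. Barrel 44 mm wide (y), 40 high, x -75 to 45; nose 38 mm in diameter to x = 75. Grip 36 mm wide, from x = -55, y = -20 to x = -80, y = -105. Barrel free to grip across at x = -15 to 45. Always measuring, no trigger to pull.
- lens (a point): centre of the thermometer's lens at the front of the nose: 75 mm ahead of the origin, 20 mm above the side it lies on; x = sight axis, pointing out of the nose.
- spot (a point): the thermometer's measuring spot: the point on the sight axis 100 mm ahead of the lens.
- angle_grinder: cordless angle grinder lying on the bench, 290 mm long with a 124 mm disc, about 90 mm high. Bystander. Origin under its middle.
- spray_can: aluminium spray can standing on the bench, 66 mm in diameter, 170 mm high. Bystander. Origin under its middle.
- spanner: steel spanner, 180 mm long, lying on the bench. Bystander. Origin under its middle.
- spare_wheel: spare small aluminium wheel, 50 mm in diameter and 50 mm high, standing on its flat face on the bench. Bystander. Origin under its middle.

How it is judged (in metres and radians):
On the way, in this order (a step that is already met when the one before it is completed fails the run):
1. the held thermometer is aimed squarely (within 0.3 rad) at the tracking wheel's hub from 60 to 150 mm in front, its spot within 20 mm of the hub's centre both ways, and kept steady for 1 s (x of spot in the frame of hub between -0.02 and 0.02 m and z of spot in the frame of hub between -0.02 and 0.02 m and y of lens in the frame of hub between -0.15 and -0.06 m and y of spot in the frame of hub above -0.06 m and angle between the x axis of lens and the y axis of hub, either way round below 0.3 rad and contact force between the fingers and thermometer above 1 N and linear speed of thermometer below 0.03 m/s and angular speed of thermometer below 0.3 rad/s), for 1 s.
2. the thermometer lies flat on the bench again, let go of and at rest (height (world z) of thermometer below 0.01 m and angle between thermometer's own z axis and vertical below 0.15 rad and contact force between each of the fingers, the arm and thermometer below 0.1 N and linear speed of thermometer below 0.02 m/s), for 0.2 s.
At the end, for the whole second after the job is handed in: The robot is still holding the tension arm (at least 4 N between robot and arm) within 0.025 rad of its lower stop (joint above 0.325 rad), and the thermometer lies flat on the bench, at rest and released (origin less than 10 mm above the bench, tilt below 0.15 rad), carrying nothing (value of joint tension_arm above 0.325 rad and contact force between any of the fingers, the arm and tension_arm above 4 N and contact force between thermometer and tension_arm below 0.2 N and height (world z) of thermometer below 0.01 m and angle between thermometer's own z axis and vertical below 0.15 rad and contact force between the fingers and thermometer below 0.1 N and linear speed of thermometer below 0.02 m/s); the arm keeps its last pose, push and grip.
It fails at once if the thermometer is dropped from more than 30 mm or thrown (height (world z) of thermometer above 0.03 m and contact force between thermometer and anything else below 0.01 N and contact force between the fingers and thermometer below 0.01 N and linear speed of thermometer above 0.3 m/s).
It fails at once if a bystander is pushed more than 30 mm (distance of any of angle_grinder, spray_can, spanner, spare_wheel from where it was at the start of the episode above 0.03 m).
It also fails if it takes over 67 s, if anything falls off the work surface, if the arm or the gripper's body presses on something with over 40 N, if the wrist force passes 120 N, or if a joint passes its speed limit or range.

## Robot

A 6-joint arm with a two-finger parallel gripper is mounted at the origin on the work surface. World frame = base frame: x ahead of the robot, y to its left, z up, the work surface at z = 0. Lengths are in mm, angles in rad, forces in N, time in s.
With the tool pointing down it reaches from about 275 to 1000 mm from the base axis. Payload 8.4 kg.
Tool frame: the origin (TCP) lies on the mounting face of the last link; the fingertips stand 173 mm ahead of it and the grasp point (between the pads) lies 155 mm ahead of it; z points along the fingers, y is the line along which they close (so a half turn about z gives the same grasp; the last joint's range is limited). The gripper opens to 85 mm and grips with 20 to 120 N. Pads are 22 mm wide; open, the fingers measure 114 mm over their backs; the gripper's body (76 mm by 85 mm) begins 54 mm behind the grasp point. The pads swing forward as they close: fully open they stand 13 mm farther back than shut.
Start: joints at [-1.103, 0.353, 1.633, -0, 1.155, -0.002], TCP at [282.942, -557.291, 404.681] pointing down, gripper open.
Joint ranges: [-2.63, 2.63], [-0.92, 2.1], [0.06, 2.66], [-1.3, 4.44], [0, 2.69], [-3.02, 3.02]. Speed limits (rad/s): [2.22, 2.22, 2.79, 3.14, 3.14, 3.14].

## Interface

Orientations are given as [roll, pitch, yaw] about the fixed x, y, z axes, in that order (R = Rz(yaw) Ry(pitch) Rx(roll)).
In Python, from rig import r gives the robot as it stands.
- The arm moves only by the tool apply_moves, never from a script. Its argument "deltas" is a list of rows, each an object with "claw": the gripper command: -1 is fully open, 1 is shut, values between are in proportion; "delta_pos": the shift along the tool's x, y, z in cm, a list of three; "yaw": the turn about the tool's z in rad. In form: [{"claw": claw, "delta_pos": [tx, ty, tz], "yaw": yaw}, ...]. A call has 1 to 8 rows; each row shifts and turns the commanded pose from where the row before left it, along the tool's axes as they then stand; what a row does not reach is not made up. A row lasts 1/8 s, in which the tool goes at most 62.5 mm and 10.7 degrees, less where a joint would pass 70% of its speed; a pose out of reach is approached as far as the arm can. A call with a gripper value outside its range is refused whole. The fingers move at their own pace and stop on an object; "grip_force" is the grip in N (left out, the last holds). Time passes only in rows, so rows that do not move let the fingers close. It gives the time, the measured TCP pose, the force, the opening and the grip force at its end, in the units of the state.
- r.sense(): the state, without advancing time (a new reading comes with each control period).
- r.grab_frame(name): name is "scene" or "top" or "wrist"; returns a dict with "img" (384x512x3 uint8, blue, green, red), "z_map" (384x512 float32, mm along the optical axis (not along the pixel's ray), 0 where there is no reading), "fx", "fy", "cx", "cy" (pixels), "eye" and "rotation" of the camera in the world; the wrist camera has in their place "T_tool_cam" (4x4, takes a point from camera to tool coordinates, whose origin is the TCP and whose axes are the flange's). Camera axes: x right, y up, looking along -z (the intrinsics and any distortion apply to the point x, -y, -z); pixel columns grow to the right and rows downward; lengths in mm; the calibration is good to about 2 mm. The wrist camera is an equidistant fisheye: a pixel r from the principal point sees the ray r / f radians off the axis. A picture is of the moment at which its call begins: read the wrist's pose just before it.
- r.sign_off(): hands the job in; it is judged then, once.
The state is a dict: "clock": time; "qpos": joint angles; "qvel": joint speeds; "joint_efforts": joint torques, N m; "eef_pos": TCP position; "tcp_rot": TCP orientation; "contact_force": force on the tool from outside, world axes, zero at the start; "wrist_torque": the same for the moment, N m; "opening": opening from 0.0 (shut) to 1.0 (fully open); "grasp_force": force on a finger pad.
Only numpy, scipy, OpenCV 4.12 (cv2) and the standard library are available. Lean on these libraries where they do the work, as an engineer would, in place of code of your own. Each camera call takes 0.05 s, during which the arm holds its last target. There are 200 camera calls.

## Working session

There is one attempt and no reset: what is moved stays moved. The work goes in short steps, Python scripts to look and compute and a tool call to move; the robot and the scene stay as the last step left them, time stands still between calls to the robot, and variables do not carry over. Pictures are saved under pics/ and viewed, at most 10 in all, crops included, and the job is handed in when it is done.

Besides the shell and the picture viewer there is one more tool, called after ">>>" by a JSON object that holds its "api" and its "payload", one argument or row to a line. apply_moves: Moves the arm, as the interface text tells. Its arguments: {"type":"object","properties":{"deltas":{"type":"array"},"grip_force":{"type":"number"}},"required":["deltas"]}

```bash
mkdir -p pics; cat > h.py <<'E'
import numpy as np, cv2
from scipy.spatial.transform import Rotation as R
from rig import r
def world(f):
    z=f['z_map'];h,w=z.shape
    v,u=np.mgrid[:h,:w]
    c=np.stack([(u-f['cx'])/f['fx']*z,-(v-f['cy'])/f['fy']*z,-z],-1)
    return c@np.array(f['rotation']).T+np.array(f['eye'])
E
python3 - <<'E'
from h import *
print(r.sense())
for n in('scene','top'):
    f=r.grab_frame(n); cv2.imwrite(f'pics/{n}0.png',f['img'])
    print(n,f['fx'],f['cx'],f['eye'],f['rotation'],[k for k in f])
    np.savez(f'{n}0.npz',P=world(f),**{k:v for k,v in f.items()})
E
```

```text
{'clock': 0.0, 'qpos': array([-1.10334809e+00,  3.53637987e-01,  1.63417245e+00,  9.42746276e-06,
        1.15519697e+00, -2.42329526e-03]), 'qvel': array([ 0.00066887, -0.00097381,  0.00182129, -0.00238493, -0.00054324,
        0.00020518]), 'joint_efforts': array([ 3.66169246e-03, -6.05245757e+01, -3.42059147e+01,  7.25510063e-05,
        9.48107103e-03,  8.32178358e-06]), 'eef_pos': array([ 282.85709153, -557.04747163,  403.95146273]), 'tcp_rot': array([-3.14017793e+00, -1.20478825e-05,  4.69867711e-01]), 'contact_force': array([-0.57318631, -0.7368735 , -0.65997612]), 'wrist_torque': array([0.00199128, 0.00582441, 0.03214462]), 'grasp_force': 0.0, 'opening': 1.0020844345087978}
scene 463.9545400159582 261.4881450069692 [1386.53166301  414.06889066  931.08132901] [0.94466019 0.01931758 2.10561869] ['img', 'z_map', 'fx', 'fy', 'cx', 'cy', 'eye', 'rotation']Traceback (most recent call last):
  File "<stdin>", line 6, in <module>
  File "h.py", line 8, in world
    return c@np.array(f['rotation']).T+np.array(f['eye'])
           ~~~~~~~~~~~~~~~~~~~~~~~~~~~^~~~~~~~~~~~~~~~~~~
ValueError: operands could not be broadcast together with shapes (384,512) (3,)
```

```bash
sed -i "s/np.array(f\['rotation'\]).T/R.from_euler('xyz',f['rotation']).as_matrix().T/" h.py
python3 - <<'E'
from h import *
for n in('scene','top'):
    f=r.grab_frame(n); cv2.imwrite(f'pics/{n}0.png',f['img'])
    np.savez(f'{n}0.npz',P=world(f),**f)
    P=world(f); print(n,f['eye'],f['rotation'],P[300,100],P[350,256])
E
```

```text
scene [1386.53166301  414.06889066  931.08132901] [0.94466019 0.01931758 2.10561869] [ 913.46598703 -374.51125761    2.13814948] [8.39180999e+02 5.41263300e+01 7.08249230e-01]
top [ 381.66461239 -112.98083655 1391.66328784] [ 0.09740605 -0.01989691 -1.57730724] [ 1.45761198e+02  4.00545018e+02 -4.58548345e-02] [ 233.31995465 -121.86633193  887.60757587]
```

View pics/scene0.png

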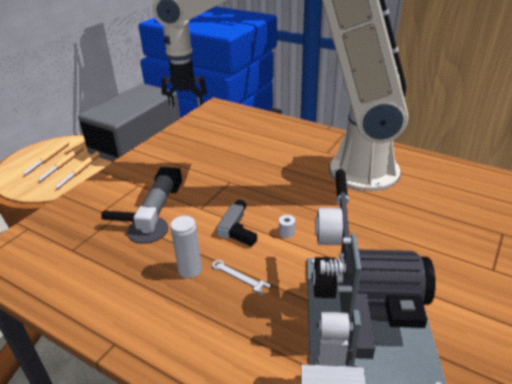

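View pics/top0.png

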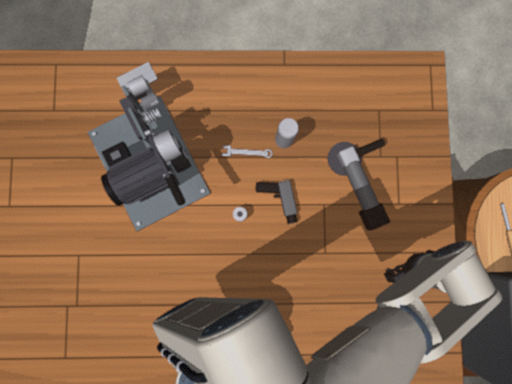

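The scene view shows the grinder at right front and the thermometer at (238,222). In the top view the thermometer's barrel runs from (285,180) to (292,222) with the handle at (265,187), so the nose points down toward the robot. The grinder's platen is at (137,75), the tension-arm grip at (178,190) and the wheels are on the right-hand side.

```bash
python3 - <<'E'
from h import *
A=[np.load(f'{n}0.npz') for n in('scene','top')]
t=A[1];P=t['P']
# thermometer from top
sub=np.zeros(P.shape[:2],bool); sub[172:232,250:303]=1
for lo,hi in((8,70),(30,60)):
    m=sub&(P[...,2]>lo)&(P[...,2]<hi); q=P[m]
    print('therm',lo,m.sum(),np.percentile(q[:,2],[5,50,95]),cv2.minAreaRect(q[:,:2].astype(np.float32)), q[:,:2].min(0),q[:,:2].max(0))
np.set_printoptions(precision=1,suppress=True)
# grey (barrel) vs black split
g=t['img'].mean(-1); m=sub&(P[...,2]>12)&(P[...,2]<70)
for nm,mm in(('grey',m&(g>70)),('black',m&(g<=70))): 
    q=P[mm][:,:2].astype(np.float32); print(nm,len(q),q.mean(0),cv2.minAreaRect(q),q.min(0),q.max(0))
# grinder
box=lambda q:(q[:,0]>250)&(q[:,0]<1000)&(q[:,1]>130)&(q[:,1]<520)
C=np.concatenate([a['P'].reshape(-1,3) for a in A]); C=C[box(C)]
for a in A:
    q=a['P'].reshape(-1,3);q=q[box(q)]; b=q[(q[:,2]>8)&(q[:,2]<16)][:,:2].astype(np.float32)
    rr=cv2.minAreaRect(b);print('base',len(b),rr,cv2.boxPoints(rr))
cv2.imwrite('pics/c.png',np.hstack([cv2.resize(A[0]['img'][160:384,290:450],None,fx=2.5,fy=2.5,interpolation=2),cv2.resize(t['img'][55:235,85:215],None,fx=3,fy=3.111,interpolation=2)[:560]]))
E
```

```text
therm 8 817 [25.55701884 37.92389595 43.36645447] ((489.3770751953125, -212.12294006347656), (172.42311096191406, 148.069091796875), 79.05268859863281) [ 406.28900767 -296.94658158] [ 567.44857998 -133.88663869]
therm 30 741 [32.42239335 38.49512503 43.4871921 ] ((478.44696044921875, -210.33192443847656), (151.36399841308594, 134.76646423339844), 3.447169065475464) [ 406.28900767 -279.28291223] [ 556.60882461 -140.37546202]
grey 472 [ 492.8 -246.9] ((478.6838684082031, -212.31533813476562), (154.40985107421875, 129.36398315429688), 4.944403648376465) [ 406.3 -282.9] [ 556.6 -144.1]
black 337 [ 502.6 -202.3] ((489.38134765625, -219.6640167236328), (192.50167846679688, 71.9220199584961), 44.5793342590332) [ 406.5 -283.2] [ 550.8 -140.4]
base 4643 ((671.347412109375, 282.98382568359375), (259.8836364746094, 315.49444580078125), 9.313504219055176) [[517.6 417.6]
 [568.6 106.3]
 [825.1 148.3]
 [774.  459.7]]
base 2619 ((629.1536865234375, 322.07220458984375), (384.0685119628906, 704.7603759765625), 89.99817657470703) [[276.8 130. ]
 [981.5 130. ]
 [981.5 514.1]
 [276.8 514.1]]
```

View pics/c.png

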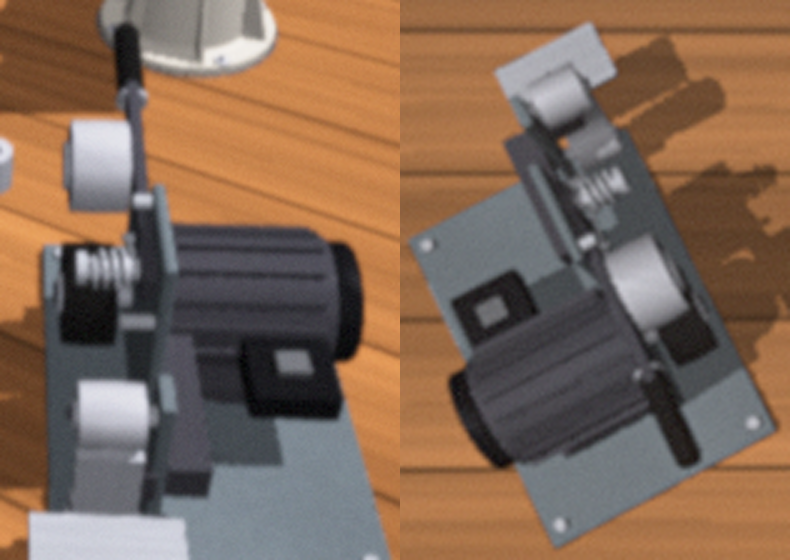

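Crop: base-plate corners in the top view are about (210,193), (138,230) and (88,131). The rubber grip is at (170,178)-(182,200), and the tracking wheel is at (168,147).

```bash
cat > m.py <<'E'
from h import *
np.set_printoptions(precision=1,suppress=True)
A=[np.load(f'{n}0.npz') for n in('scene','top')]
t=A[1]
def cast(f,u,v,z):
    d=R.from_euler('xyz',f['rotation']).as_matrix()@np.array([(u-f['cx'])/f['fx'],-(v-f['cy'])/f['fy'],-1]); e=f['eye']
    return e+d*(z-e[2])/d[2]
W=np.array([cast(t,*p,12)[:2] for p in((210,193),(138,230),(88,131.5))])
L=np.array([(-210,-85),(-210,205),(190,205)],float)
a=W-W.mean(0);b=L-L.mean(0)
yaw=np.arctan2((b[:,0]*a[:,1]-b[:,1]*a[:,0]).sum(),(a*b).sum())
Rm=np.array([[np.cos(yaw),-np.sin(yaw)],[np.sin(yaw),np.cos(yaw)]]); o=W.mean(0)-Rm@L.mean(0)
print('corner fit yaw',yaw,'o',o,'res',(a-b@Rm.T))
for n,f in zip('ST',A):
    P=f['P'].reshape(-1,3); g=f['img'].reshape(-1,3).mean(1); l=(P[:,:2]-o)@Rm
    near=(abs(l[:,0])<300)&(abs(l[:,1])<250)
    def st(nm,m): 
        if m.sum(): print(n,nm,m.sum(),'med',np.median(l[m],0),np.median(P[m],0),'min',np.percentile(l[m],3,axis=0),'max',np.percentile(l[m],97,axis=0))
    st('grip',near&(P[:,2]>255)&(P[:,2]<310)&(l[:,0]<-150)&(abs(l[:,1])<60))
    m=near&(P[:,2]>255)&(P[:,2]<310)&(l[:,0]<-140)&(abs(l[:,1])<60)
    if m.sum()>10: q=l[m]; s=np.polyfit(q[:,0],q[:,1],1); print(' grip slope,y@-191',s[0],np.polyval(s,-191))
    m=near&(P[:,2]>285)&(P[:,2]<310)&(l[:,0]>-120)&(l[:,0]<0)&(l[:,1]<-16); st('wheel top',m)
    st('hub side',near&(P[:,2]>215)&(P[:,2]<290)&(l[:,0]>-110)&(l[:,0]<0)&(l[:,1]<-66)&(l[:,1]>-110))
    st('plate edge',near&(P[:,2]>268)&(P[:,2]<282)&(abs(l[:,1])<12)&(l[:,0]>-60))
# thermometer: barrel by high points clustered
P=t['P'];sub=np.zeros(P.shape[:2],bool); sub[172:232,250:303]=1
m=sub&(P[...,2]>12)&(P[...,2]<70)
bar=m.copy(); bar[:,:276]=0
q=P[bar][:,:2].astype(np.float32); print('barrel',len(q),cv2.minAreaRect(q),cv2.boxPoints(cv2.minAreaRect(q)))
vx=cv2.fitLine(q,cv2.DIST_HUBER,0,.01,.01).ravel();print(vx,'yaw',np.arctan2(-vx[1],-vx[0]) )
h=m.copy();h[:,274:]=0;q=P[h][:,:2];print('handle',q.mean(0),q.min(0),q.max(0))
print('all z pct',np.percentile(P[bar][:,2],[10,50,90]))
c=cv2.resize(t['img'][120:235,215:400],None,fx=4,fy=4,interpolation=2);cv2.imwrite('pics/t.png',c)
E
python3 m.py
```

```text
corner fit yaw 0.4766042598207345 o [663.4 189.4] res [[-1.5  4.4]
 [ 2.9 -3.1]
 [-1.4 -1.3]]
S grip 239 med [-187.5   -7.2] [499.3  96.8 286.1] min [-226.4  -17.9] max [-153.1    5.9]
 grip slope,y@-191 -0.0005632866719465245 -6.721386827570803
S wheel top 360 med [-44.8 -42. ] [642.6 131.3 292. ] min [-71.5 -65.2] max [-27.7 -18. ]
S hub side 94 med [-40.7 -68.4] [659.1 108.8 264.3] min [-81.  -71.8] max [-22.2 -66.4]
S plate edge 261 med [39.7  4. ] [697.  211.6 273.4] min [-53.8  -9.7] max [93.1 10.8]
T grip 274 med [-194.1   -9.5] [494.5  92.2 286.8] min [-235.   -20.3] max [-152.8    3.4]
 grip slope,y@-191 -0.004504598155331713 -9.189659128009808
T wheel top 319 med [-60.5 -43.3] [630.3 123.1 292.2] min [-84.3 -67.7] max [-34.2 -20.1]
T hub side 72 med [-65.5 -69.4] [637.8  95.7 271.3] min [-95.2 -74.4] max [-27.2 -66.3]
T plate edge 162 med [28.7  2.2] [688.6 205.4 273.7] min [-49.1  -9.9] max [82.5  8.6]
barrel 591 ((478.335205078125, -245.90206909179688), (151.6230010986328, 60.45723342895508), 12.17806625366211) [[ 397.9 -232.3]
 [ 410.6 -291.4]
 [ 558.8 -259.5]
 [ 546.1 -200.4]]
[   1.     0.2  479.6 -249.6] yaw -2.8912663
handle [ 531.2 -170. ] [ 512.8 -200.8] [ 550.8 -140.4]
all z pct [31.6 38.8 42.7]
```

View pics/t.png

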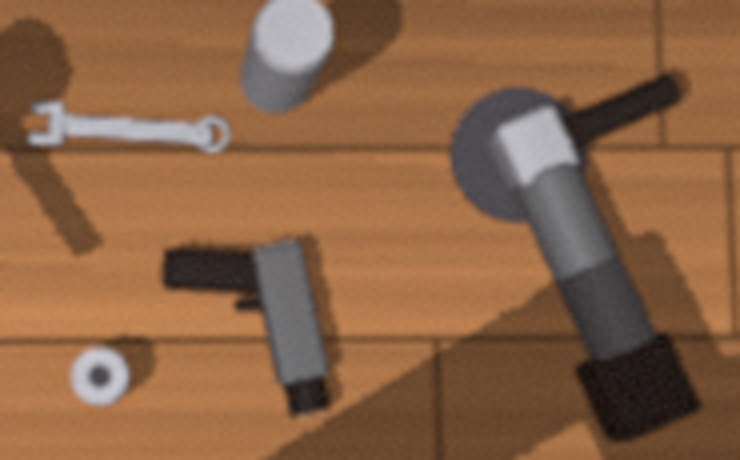

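Crop: the thermometer's barrel rear is at about (284,181), the nose tip at (293,221), and the handle points left. Next I'll work out the approach.

```bash
cat >> h.py <<'E'
def go(target_grasp,yaw):
    s=r.sense(); T=R.from_euler('xyz',s['tcp_rot']); p=np.array(s['eef_pos'])
    d=np.array(target_grasp)+[0,0,155]-p
    print('tcp',p.round(1),'yaw',round(s['tcp_rot'][2],3),'clock',s['clock'],'-> tool delta cm',(T.inv().apply(d)/10).round(2),'tool yaw',round(-(yaw-s['tcp_rot'][2]),3))
E
sed -i '/^print..corner/,$d' m.py
python3 - <<'E'
from m import *
rear=cast(t,284.25,181.25,35);tip=cast(t,292.75,221.5,35)
d=(tip-rear)[:2];L=np.linalg.norm(d);d/=L
print(rear,tip,L,'yaw',np.arctan2(d[1],d[0]));mid=(rear+tip)[:2]/2
print('origin',mid,'grasp',mid+15*d)
go([*(mid+15*d),130],np.arctan2(d[1],d[0])+np.pi)
E
```

```text
[ 552.2 -239.5   35. ] [ 411.5 -267.1   35. ] 143.40448323187482 yaw -2.9477773415876976
origin [ 481.9 -253.3] grasp [ 467.1 -256.2]
tcp [ 282.9 -557.1  404.1] yaw 0.47 clock 0.15 -> tool delta cm [ 30.1 -18.5  11.9] tool yaw 0.276
```

>>> {"api": "apply_moves", "payload": {
  "deltas": [
    {"claw": -1,"delta_pos": [5,-3.1,0],"yaw": 0},
    {"claw": -1,"delta_pos": [5,-3.1,0],"yaw": 0},
    {"claw": -1,"delta_pos": [5,-3.1,0],"yaw": 0},
    {"claw": -1,"delta_pos": [5,-3.1,0],"yaw": 0},
    {"claw": -1,"delta_pos": [5,-3.1,0],"yaw": 0},
    {"claw": -1,"delta_pos": [5.1,-3,0],"yaw": 0},
    {"claw": -1,"delta_pos": [0,0,4.5],"yaw": 0.138},
    {"claw": -1,"delta_pos": [0,0,4.5],"yaw": 0.138}
  ],
  "grip_force": 60
}}

```text
clock: 1.15
eef_pos: [468.2, -255.1, 314.1]
tcp_rot: [3.141, -0.001, 0.191]
contact_force: [-0.4, -0.9, -0.6]
opening: 1.001
grasp_force: 0.0
```

>>> {"api": "apply_moves", "payload": {
  "deltas": [
    {"claw": -1,"delta_pos": [0,0,0],"yaw": 0},
    {"claw": -1,"delta_pos": [0,0,0],"yaw": 0}
  ]
}}

```text
clock: 1.4
eef_pos: [468.0, -256.5, 315.9]
tcp_rot: [3.141, -0.001, 0.196]
contact_force: [1.0, -0.3, 0.8]
opening: 1.0
grasp_force: 0.0
```

```bash
cat > w.py <<'E'
from h import *
import sys
s=r.sense(); f=r.grab_frame('wrist')
h,w=f['img'].shape[:2]; v,u=np.mgrid[:h,:w].astype(float)
x=(u-f['cx']);y=(v-f['cy']);rr=np.hypot(x,y);fx=f['fx'];th=rr/fx
k=np.where(rr>0,np.tan(np.minimum(th,1.5))/np.maximum(rr,1e-9),0)
z=f['z_map']; c=np.stack([x*k*z,-y*k*z,-z,np.ones_like(z)],-1)
T=np.eye(4);T[:3,:3]=R.from_euler('xyz',s['tcp_rot']).as_matrix();T[:3,3]=s['eef_pos']
P=(c@(T@np.array(f['T_tool_cam'])).T)[...,:3]
P[z<=0]=np.nan
E
python3 - <<'E'
from w import *
np.set_printoptions(precision=1,suppress=True)
cv2.imwrite('pics/w1.png',f['img']); np.savez('w1.npz',P=P,img=f['img'])
g=f['img'].astype(int); hsv=cv2.cvtColor(f['img'],cv2.COLOR_BGR2HSV)
m=(P[...,2]>25)&(P[...,2]<60)&(abs(P[...,0]-480)<130)&(abs(P[...,1]+225)<130)&(P[...,1]<-130)
q=P[m]; print(len(q),q.min(0),q.max(0),np.nanmedian(P[(P[...,2]<12)],0))
go([467.1,-256.2,20],.194)
E
```

```text
11732 [ 405.1 -281.4   25. ] [ 558.9 -136.6   41.4] [ 486.3 -242.6   -1. ]
tcp [ 468.2 -256.7  316.4] yaw 0.196 clock 1.45 -> tool delta cm [-0.1 -0.1 14.1] tool yaw 0.002
```

View pics/w1.png

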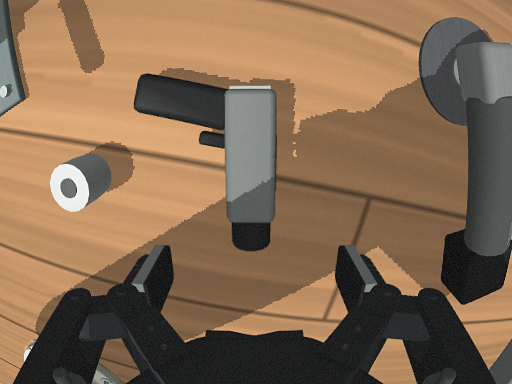

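The wrist view shows the barrel upright at columns 224-275, centred between the fingers (gap about 172-338). I'll measure it in thermometer axes.

```bash
python3 - <<'E'
from h import *
np.set_printoptions(precision=3,suppress=True)
d=np.load('w1.npz');P=d['P']
for rows in ((105,130),(150,175),(185,205)):
    sl=P[rows[0]:rows[1],215:290].reshape(-1,3); sl=sl[sl[:,2]>33]; print(np.median(sl,0), 'y',np.percentile(sl[:,1],[2,98]))
q=P[95:218,224:276].reshape(-1,3); q=q[q[:,2]>34]
rc=cv2.minAreaRect(q[:,:2].astype(np.float32)); print(rc, np.percentile(q[:,2],95))
m=P[80:255,200:290].reshape(-1,3); m=m[m[:,2]>15]; e=np.array([np.cos(.196),np.sin(.196)]); a=m[:,:2]@e
print('along extents',a.min(),a.max(),'grasp along for x=15:', (a.min()+60), 'across mid', (rc[0]@np.array([-e[1],e[0]])))
s=r.sense();print('tool along/across',s['eef_pos'][:2]@e,s['eef_pos'][:2]@np.array([-e[1],e[0]]))
E
```

```text
[ 529.706 -237.255   38.624] y [-261.152 -212.765]
[ 493.096 -248.227   38.729] y [-268.565 -227.755]
[ 464.612 -253.71    38.629] y [-274.366 -233.224]
((495.322998046875, -247.44261169433594), (107.90935516357422, 43.34923553466797), 11.08247184753418) 39.975158532604524
along extents 348.22996081730173 502.7688532055759 grasp along for x=15: 408.22996081730173 across mid -339.1678385061754
tool along/across 409.233628575739 -342.9287037935442
```

>>> {"api": "apply_moves", "payload": {
  "deltas": [
    {"claw": -1,"delta_pos": [-0.1,-0.3,4],"yaw": 0},
    {"claw": -1,"delta_pos": [0,0,4.5],"yaw": 0},
    {"claw": -1,"delta_pos": [0,0,4],"yaw": 0},
    {"claw": -1,"delta_pos": [0,0,1.4],"yaw": 0},
    {"claw": 1,"delta_pos": [0,0,0],"yaw": 0},
    {"claw": 1,"delta_pos": [0,0,0],"yaw": 0},
    {"claw": 1,"delta_pos": [0,0,0],"yaw": 0},
    {"claw": 1,"delta_pos": [0,0,0],"yaw": 0}
  ],
  "grip_force": 60
}}

```text
clock: 2.45
eef_pos: [466.8, -253.8, 177.6]
tcp_rot: [3.139, -0.002, 0.194]
contact_force: [-1.4, -0.1, 7.7]
opening: 0.512
grasp_force: 61.9
```

>>> {"api": "apply_moves", "payload": {
  "deltas": [
    {"claw": 1,"delta_pos": [0,0,0],"yaw": 0},
    {"claw": 1,"delta_pos": [0,0,0],"yaw": 0}
  ]
}}

```text
clock: 2.7
eef_pos: [466.8, -253.8, 177.6]
tcp_rot: [3.139, -0.002, 0.194]
contact_force: [-0.3, 0.2, 7.4]
opening: 0.507
grasp_force: 61.9
```

>>> {"api": "apply_moves", "payload": {
  "deltas": [
    {"claw": 1,"delta_pos": [0,0,-2],"yaw": 0},
    {"claw": 1,"delta_pos": [0,0,-4],"yaw": 0},
    {"claw": 1,"delta_pos": [0,0,-5],"yaw": 0},
    {"claw": 1,"delta_pos": [0,0,-5],"yaw": 0},
    {"claw": 1,"delta_pos": [0,0,-5],"yaw": 0},
    {"claw": 1,"delta_pos": [0,0,-2.4],"yaw": 0},
    {"claw": 1,"delta_pos": [0,0,0],"yaw": 0}
  ]
}}

```text
clock: 3.58
eef_pos: [466.2, -253.4, 412.3]
tcp_rot: [3.138, -0.004, 0.194]
contact_force: [-0.0, -0.8, -2.4]
opening: 0.504
grasp_force: 61.9
```

```bash
python3 - <<'E'
from w import *
np.set_printoptions(precision=1,suppress=True)
# thermometer in hand: barrel top face flatness (tilt) in world
q=P[60:250,215:290].reshape(-1,3); q=q[(q[:,2]>225)&(q[:,2]<300)]
print(s['eef_pos'],len(q), q.min(0),q.max(0))
e=np.array([np.cos(s['tcp_rot'][2]),np.sin(s['tcp_rot'][2])]);a=q[:,:2]@e
top=q[:,2]>np.percentile(q[:,2],60)
print('slope along',np.polyfit(a[top],q[top,2],1),'rear rel tool along',a.max()-np.array(s['eef_pos'][:2])@e,'topz',np.percentile(q[:,2],[50,80,95]))
cv2.imwrite('pics/w2.png',f['img'])
go([717.5,-42.6,256],-1.094)
E
```

```text
[ 466.2 -253.4  412.3] 13589 [ 483.2 -264.   266.9] [ 558.1 -222.1  276.2]
slope along [  0.  273.4] rear rel tool along 91.51555583987766 topz [273.7 274.2 274.7]
tcp [ 465.8 -253.2  410.4] yaw 0.194 clock 3.625 -> tool delta cm [ 28.8 -15.8  -0. ] tool yaw 1.288
```

View pics/w2.png

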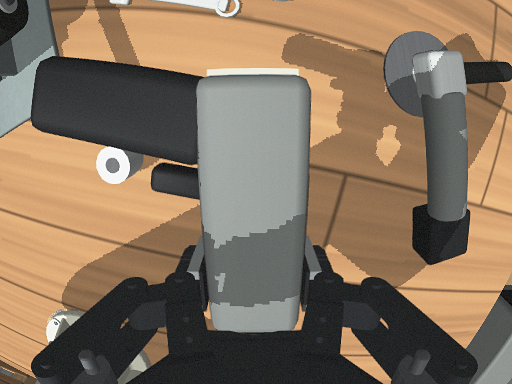

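The thermometer hangs level in the hand (barrel columns 198-310), with its axis at z of about 254. I'll turn first, then translate.

>>> {"api": "apply_moves", "payload": {
  "deltas": [
    {"claw": 1,"delta_pos": [0,0,0],"yaw": 0.161},
    {"claw": 1,"delta_pos": [0,0,0],"yaw": 0.161},
    {"claw": 1,"delta_pos": [0,0,0],"yaw": 0.161},
    {"claw": 1,"delta_pos": [0,0,0],"yaw": 0.161},
    {"claw": 1,"delta_pos": [0,0,0],"yaw": 0.161},
    {"claw": 1,"delta_pos": [0,0,0],"yaw": 0.161},
    {"claw": 1,"delta_pos": [0,0,0],"yaw": 0.161},
    {"claw": 1,"delta_pos": [0,0,0],"yaw": 0.161}
  ]
}}

```text
clock: 4.62
eef_pos: [465.4, -253.0, 407.6]
tcp_rot: [3.14, 0.003, -1.099]
contact_force: [-0.1, 0.1, -2.5]
opening: 0.509
grasp_force: 61.8
```

>>> {"api": "apply_moves", "payload": {
  "deltas": [
    {"claw": 1,"delta_pos": [0,-4,0],"yaw": 0},
    {"claw": 1,"delta_pos": [0,-5,0],"yaw": 0},
    {"claw": 1,"delta_pos": [0,-5,0],"yaw": 0},
    {"claw": 1,"delta_pos": [0,-5,0],"yaw": 0},
    {"claw": 1,"delta_pos": [0,-5,0],"yaw": 0},
    {"claw": 1,"delta_pos": [0,-5,0],"yaw": 0},
    {"claw": 1,"delta_pos": [0,-3,0],"yaw": 0},
    {"claw": 1,"delta_pos": [0,0,0],"yaw": 0}
  ]
}}

```text
clock: 5.62
eef_pos: [751.3, -105.0, 406.3]
tcp_rot: [3.139, 0.002, -1.092]
contact_force: [0.0, -0.4, -2.3]
opening: 0.509
grasp_force: 62.1
```

```bash
python3 - <<'E'
from h import *
go([717.5,-42.6,255],-1.094)
np.set_printoptions(precision=1,suppress=True)
f=r.grab_frame('scene'); cv2.imwrite('pics/s2.png',cv2.resize(f['img'][100:320,180:460],None,fx=2.5,fy=2.5,interpolation=2))
np.savez('scene2.npz',P=world(f),**f)
o=np.array([661.6,193.]);y=.4766;Rm=np.array([[np.cos(y),-np.sin(y)],[np.sin(y),np.cos(y)]])
P=world(f);l=P.copy();l[...,:2]=(P[...,:2]-o)@Rm
m=(l[...,2]>205)&(l[...,2]<300)&(l[...,0]>-110)&(l[...,0]<0)&(l[...,1]<-64)&(l[...,1]>-95)
print('hub/face pts',m.sum(),np.percentile(l[m],[5,50,95],axis=0))
hub=m&(l[...,1]<-78.5);print(hub.sum(),l[hub].min(0) if hub.any() else '',l[hub].max(0) if hub.any() else '')
E
```

```text
tcp [ 751.3 -105.   406.3] yaw -1.092 clock 5.625 -> tool delta cm [-7.1   0.13 -0.35] tool yaw 0.002
hub/face pts 207 [[-67.2 -75.7 237.1]
 [-34.9 -69.6 270.5]
 [-14.6 -64.8 293. ]]
0
```

View pics/s2.png

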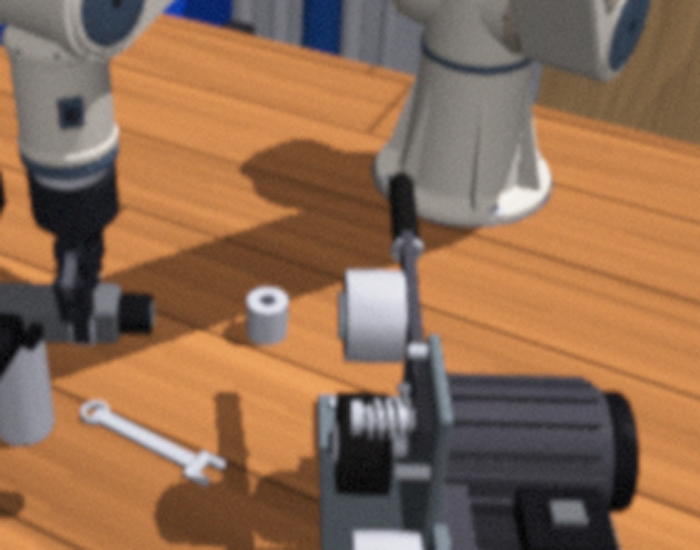

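The nose at (153,313) points at the hub at (342,318). Closing in to 10 cm.

>>> {"api": "apply_moves", "payload": {
  "deltas": [
    {"claw": 1,"delta_pos": [-2,0.1,-0.3],"yaw": 0},
    {"claw": 1,"delta_pos": [-2.5,0,0],"yaw": 0},
    {"claw": 1,"delta_pos": [-1.8,0,0],"yaw": 0},
    {"claw": 1,"delta_pos": [-0.7,0,0],"yaw": 0},
    {"claw": 1,"delta_pos": [0,0,0],"yaw": 0},
    {"claw": 1,"delta_pos": [0,0,0],"yaw": 0}
  ]
}}

```text
clock: 6.42
eef_pos: [717.5, -45.1, 412.8]
tcp_rot: [-3.141, -0.0, -1.094]
contact_force: [0.5, 0.1, -2.1]
opening: 0.511
grasp_force: 62.1
```

```bash
python3 - <<'E'
from m import *
go([717.5,-42.6,255],-1.094)
f=r.grab_frame('scene'); np.savez('scene3.npz',P=world(f),**f)
g=r.grab_frame('top'); np.savez('top3.npz',P=world(g),**g)
cv2.imwrite('pics/s3.png',np.hstack([cv2.resize(f['img'][130:280,230:380],None,fx=2.6,fy=2.6,interpolation=2),cv2.resize(g['img'][60:210,120:270],None,fx=2.6,fy=2.6,interpolation=2)]))
o=np.array([661.6,193.])
for q in(f,g):
    P=world(q);l=P.copy();l[...,:2]=(P[...,:2]-o)@Rm
    m=(l[...,2]>225)&(l[...,2]<280)&(l[...,0]>-130)&(l[...,0]<20)&(l[...,1]<-150)&(l[...,1]>-300)
    nose=m&(l[...,1]>-199); print('nose',nose.sum(),np.percentile(l[nose],[2,50,98],axis=0) if nose.any() else '')
    bar=m&(l[...,1]<-210); print('bar',bar.sum(),np.percentile(l[bar],[2,50,98],axis=0) if bar.any() else '')
E
```

```text
tcp [717.5 -45.1 412.8] yaw -1.094 clock 6.425 -> tool delta cm [-0.2 -0.1  0.3] tool yaw -0.0
nose 183 [[ -65.5 -198.5  245.8]
 [ -45.1 -187.2  266.2]
 [ -39.2 -174.9  274.7]]
bar 832 [[ -74.5 -299.   240.5]
 [ -37.2 -268.9  267.2]
 [   2.5 -211.7  276.4]]
nose 67 [[ -75.  -198.2  262.6]
 [ -61.2 -188.9  271.6]
 [ -46.  -177.9  276.3]]
bar 95 [[ -89.9 -299.1  242.4]
 [ -79.5 -222.5  273. ]
 [ -58.1 -210.9  277.7]]
```

View pics/s3.png

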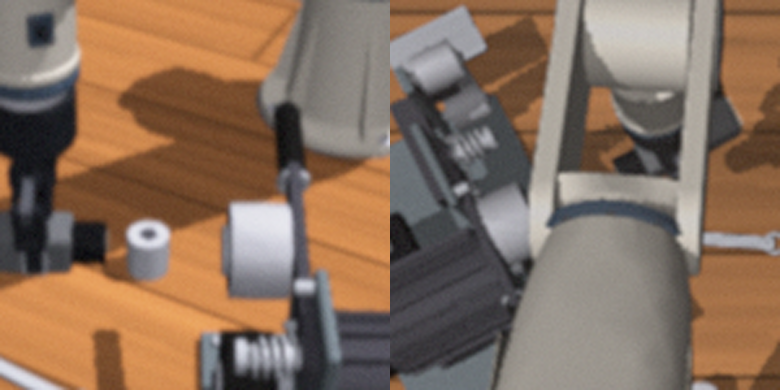

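Nose and hub line up in both views (local x agrees to about 1 mm). I'll lower it 3 mm and hold.

>>> {"api": "apply_moves", "payload": {
  "deltas": [
    {"claw": 1,"delta_pos": [0,0,0.2],"yaw": 0},
    {"claw": 1,"delta_pos": [0,0,0],"yaw": 0},
    {"claw": 1,"delta_pos": [0,0,0],"yaw": 0},
    {"claw": 1,"delta_pos": [0,0,0],"yaw": 0},
    {"claw": 1,"delta_pos": [0,0,0],"yaw": 0},
    {"claw": 1,"delta_pos": [0,0,0],"yaw": 0},
    {"claw": 1,"delta_pos": [0,0,0],"yaw": 0},
    {"claw": 1,"delta_pos": [0,0,0],"yaw": 0}
  ]
}}

```text
clock: 7.52
eef_pos: [717.4, -44.8, 410.7]
tcp_rot: [-3.142, -0.0, -1.094]
contact_force: [0.6, 0.3, -2.4]
opening: 0.51
grasp_force: 62.1
```

>>> {"api": "apply_moves", "payload": {
  "deltas": [
    {"claw": 1,"delta_pos": [0,0,0],"yaw": 0},
    {"claw": 1,"delta_pos": [0,0,0],"yaw": 0},
    {"claw": 1,"delta_pos": [0,0,0],"yaw": 0},
    {"claw": 1,"delta_pos": [0,0,0],"yaw": 0},
    {"claw": 1,"delta_pos": [0,0,0],"yaw": 0},
    {"claw": 1,"delta_pos": [0,0,0],"yaw": 0},
    {"claw": 1,"delta_pos": [0,0,0],"yaw": 0},
    {"claw": 1,"delta_pos": [0,0,0],"yaw": 0}
  ]
}}

```text
clock: 8.52
eef_pos: [717.4, -44.8, 410.7]
tcp_rot: [-3.142, -0.0, -1.094]
contact_force: [0.8, -0.5, -3.4]
opening: 0.507
grasp_force: 62.1
```

>>> {"api": "apply_moves", "payload": {
  "deltas": [
    {"claw": 1,"delta_pos": [3,0,0],"yaw": 0},
    {"claw": 1,"delta_pos": [4.1,2,0],"yaw": 0},
    {"claw": 1,"delta_pos": [0,5,0],"yaw": 0},
    {"claw": 1,"delta_pos": [0,5,0],"yaw": 0},
    {"claw": 1,"delta_pos": [0,5,0],"yaw": 0},
    {"claw": 1,"delta_pos": [0,5,0],"yaw": 0},
    {"claw": 1,"delta_pos": [0,5,0],"yaw": 0},
    {"claw": 1,"delta_pos": [0,5,0],"yaw": 0}
  ]
}}

```text
clock: 9.52
eef_pos: [464.1, -255.2, 411.0]
tcp_rot: [-3.141, -0.001, -1.094]
contact_force: [0.1, -0.8, -1.6]
opening: 0.508
grasp_force: 62.3
```

>>> {"api": "apply_moves", "payload": {
  "deltas": [
    {"claw": 1,"delta_pos": [0,0,0],"yaw": -0.161},
    {"claw": 1,"delta_pos": [0,0,0],"yaw": -0.161},
    {"claw": 1,"delta_pos": [0,0,0],"yaw": -0.161},
    {"claw": 1,"delta_pos": [0,0,0],"yaw": -0.161},
    {"claw": 1,"delta_pos": [0,0,0],"yaw": -0.161},
    {"claw": 1,"delta_pos": [0,0,0],"yaw": -0.161},
    {"claw": 1,"delta_pos": [0,0,0],"yaw": -0.161},
    {"claw": 1,"delta_pos": [0,0,0],"yaw": -0.161}
  ]
}}

```text
clock: 10.52
eef_pos: [465.6, -254.7, 410.9]
tcp_rot: [3.141, -0.0, 0.199]
contact_force: [0.7, -1.1, -2.8]
opening: 0.51
grasp_force: 62.4
```

>>> {"api": "apply_moves", "payload": {
  "deltas": [
    {"claw": 1,"delta_pos": [0,0,4],"yaw": 0},
    {"claw": 1,"delta_pos": [0,0,5],"yaw": 0},
    {"claw": 1,"delta_pos": [0,0,5],"yaw": 0},
    {"claw": 1,"delta_pos": [0,0,4],"yaw": 0},
    {"claw": 1,"delta_pos": [0,0,2],"yaw": 0},
    {"claw": 1,"delta_pos": [0,0,1],"yaw": 0},
    {"claw": 1,"delta_pos": [0,0,0],"yaw": 0},
    {"claw": 1,"delta_pos": [0,0,0],"yaw": 0}
  ]
}}

```text
clock: 11.52
eef_pos: [466.1, -254.9, 201.7]
tcp_rot: [3.14, -0.001, 0.194]
contact_force: [-0.7, 0.1, -3.2]
opening: 0.51
grasp_force: 62.3
```

>>> {"api": "apply_moves", "payload": {
  "deltas": [
    {"claw": 1,"delta_pos": [0,0,0.8],"yaw": 0},
    {"claw": 1,"delta_pos": [0,0,0.7],"yaw": 0},
    {"claw": 1,"delta_pos": [0,0,0.4],"yaw": 0},
    {"claw": 1,"delta_pos": [0,0,0.25],"yaw": 0},
    {"claw": 1,"delta_pos": [0,0,0.1],"yaw": 0},
    {"claw": 1,"delta_pos": [0,0,0],"yaw": 0}
  ]
}}

```text
clock: 12.28
eef_pos: [465.6, -254.7, 178.2]
tcp_rot: [-3.142, 0.0, 0.194]
contact_force: [0.6, -0.3, -2.5]
opening: 0.506
grasp_force: 62.4
```

Within about 1 mm of the bench. I'll ease down and release.

>>> {"api": "apply_moves", "payload": {
  "deltas": [
    {"claw": 1,"delta_pos": [0,0,0.1],"yaw": 0},
    {"claw": 1,"delta_pos": [0,0,0],"yaw": 0},
    {"claw": 0.3,"delta_pos": [0,0,0],"yaw": 0},
    {"claw": -0.2,"delta_pos": [0,0,0],"yaw": 0},
    {"claw": -1,"delta_pos": [0,0,0],"yaw": 0},
    {"claw": -1,"delta_pos": [0,0,0],"yaw": 0},
    {"claw": -1,"delta_pos": [0,0,0],"yaw": 0},
    {"claw": -1,"delta_pos": [0,0,0],"yaw": 0}
  ]
}}

```text
clock: 13.28
eef_pos: [465.6, -254.7, 177.2]
tcp_rot: [-3.142, 0.0, 0.194]
contact_force: [0.4, -0.5, 0.1]
opening: 1.0
grasp_force: 0.0
```

>>> {"api": "apply_moves", "payload": {
  "deltas": [
    {"claw": -1,"delta_pos": [0,0,-2],"yaw": 0},
    {"claw": -1,"delta_pos": [0,0,-4],"yaw": 0},
    {"claw": -1,"delta_pos": [0,0,-5],"yaw": 0},
    {"claw": -1,"delta_pos": [0,0,-5],"yaw": 0},
    {"claw": -1,"delta_pos": [0,0,-5],"yaw": 0},
    {"claw": -1,"delta_pos": [0,0,-5],"yaw": 0},
    {"claw": -1,"delta_pos": [0,0,-5],"yaw": 0},
    {"claw": -1,"delta_pos": [0,0,0],"yaw": 0}
  ]
}}

```text
clock: 14.28
eef_pos: [466.2, -255.0, 491.4]
tcp_rot: [3.137, -0.006, 0.194]
contact_force: [0.3, 0.8, 0.2]
opening: 1.0
grasp_force: 0.0
```

```bash
python3 - <<'E'
from w import *
np.set_printoptions(precision=1,suppress=True)
cv2.imwrite('pics/w4.png',f['img'])
m=(P[...,2]>25)&(P[...,2]<60)&(abs(P[...,0]-480)<130)&(abs(P[...,1]+225)<130)&(P[...,1]<-130)
q=P[m]; print(len(q),q.min(0),q.max(0))
y=.4766; o=np.array([661.6,193.]);Rm=np.array([[np.cos(y),-np.sin(y)],[np.sin(y),np.cos(y)]])
gp=o+Rm@np.array([-191.5,-12]); print('grip world',gp)
go([*gp,380],y)
E
```

```text
4348 [ 406.  -281.6   25. ] [ 557.2 -136.1   42.3]
grip world [496.9  94.5]
tcp [ 465.7 -254.7  488.9] yaw 0.194 clock 14.325 -> tool delta cm [  9.8 -33.7  -4.7] tool yaw -0.283
```

>>> {"api": "apply_moves", "payload": {
  "deltas": [
    {"claw": -1,"delta_pos": [1,-3.7,-2],"yaw": 0},
    {"claw": -1,"delta_pos": [1.5,-5,-2.7],"yaw": 0},
    {"claw": -1,"delta_pos": [1.5,-5,0],"yaw": 0},
    {"claw": -1,"delta_pos": [1.5,-5,0],"yaw": 0},
    {"claw": -1,"delta_pos": [1.5,-5,0],"yaw": 0},
    {"claw": -1,"delta_pos": [1.5,-5,0],"yaw": 0},
    {"claw": -1,"delta_pos": [1.3,-5,0],"yaw": 0},
    {"claw": -1,"delta_pos": [0,0,0],"yaw": -0.142}
  ]
}}

```text
clock: 15.32
eef_pos: [496.6, 97.9, 532.2]
tcp_rot: [-3.14, 0.003, 0.342]
contact_force: [0.5, -0.3, -0.0]
opening: 1.001
grasp_force: 0.0
```

>>> {"api": "apply_moves", "payload": {
  "deltas": [
    {"claw": -1,"delta_pos": [0,0,0],"yaw": -0.141},
    {"claw": -1,"delta_pos": [0,0,0],"yaw": 0},
    {"claw": -1,"delta_pos": [0,0,0],"yaw": 0}
  ]
}}

```text
clock: 15.7
eef_pos: [496.8, 94.8, 533.3]
tcp_rot: [-3.141, 0.001, 0.474]
contact_force: [0.8, 0.8, -0.4]
opening: 0.999
grasp_force: 0.0
```

```bash
python3 - <<'E'
from w import *
np.set_printoptions(precision=2,suppress=True)
cv2.imwrite('pics/w5.png',f['img'])
e=np.array([np.cos(s['tcp_rot'][2]),np.sin(s['tcp_rot'][2])]);n=np.array([-e[1],e[0]])
t=np.array(s['eef_pos'][:2]); a=(P[...,:2]-t)@e; b=(P[...,:2]-t)@n
m=(abs(a)<90)&(abs(b)<40)&(P[...,2]>258)&(P[...,2]<310)
print(m.sum(),'along',np.percentile(a[m],[1,99]))
for lo in range(-50,60,20):
    k=m&(a>lo)&(a<lo+20)
    if k.sum()>20: print(lo,k.sum(),'across',np.percentile(b[k],[3,50,97]),'z',np.percentile(P[k][:,2],[50,97]))
go([496.9,94.5,277],.4766)
E
```

```text
4643 along [-37.65  87.58]
-50 277 across [-10.43   0.11  11.42] z [292.53 295.07]
-30 780 across [-11.07   0.89  12.97] z [290.41 293.83]
-10 832 across [-10.91   0.89  12.84] z [286.94 290.41]
10 866 across [-10.93   0.89  12.69] z [283.46 286.83]
30 856 across [-11.01   0.89  12.5 ] z [280.85 283.88]
50 631 across [-11.49   0.89  13.07] z [279.98 282.82]
tcp [496.8  94.7 533.5] yaw 0.474 clock 15.75 -> tool delta cm [ 0.01  0.02 10.15] tool yaw -0.003
```

View pics/w5.png

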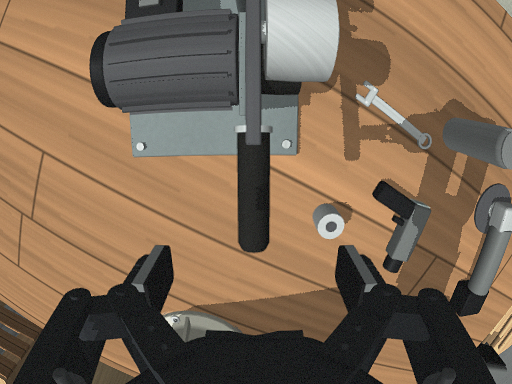

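The rubber grip at (253,190) is centred between the fingers, and the thermometer lies flat at (407,225). Descending to grip.

>>> {"api": "apply_moves", "payload": {
  "deltas": [
    {"claw": -1,"delta_pos": [0,0,4],"yaw": 0},
    {"claw": -1,"delta_pos": [0,0,4],"yaw": 0},
    {"claw": -1,"delta_pos": [0,0,2.2],"yaw": 0},
    {"claw": 1,"delta_pos": [0,0,0],"yaw": 0},
    {"claw": 1,"delta_pos": [0,0,0],"yaw": 0},
    {"claw": 1,"delta_pos": [0,0,0],"yaw": 0},
    {"claw": 1,"delta_pos": [0,0,0],"yaw": 0},
    {"claw": 1,"delta_pos": [0,0,0],"yaw": 0}
  ],
  "grip_force": 80
}}

```text
clock: 16.75
eef_pos: [496.9, 95.4, 433.7]
tcp_rot: [-3.141, -0.002, 0.476]
contact_force: [-3.9, 2.7, 6.2]
opening: 0.278
grasp_force: 78.0
```

>>> {"api": "apply_moves", "payload": {
  "deltas": [
    {"claw": 1,"delta_pos": [0,0,0],"yaw": 0},
    {"claw": 1,"delta_pos": [0,0,0.5],"yaw": 0},
    {"claw": 1,"delta_pos": [0,0,1],"yaw": 0},
    {"claw": 1,"delta_pos": [0,0,1],"yaw": 0},
    {"claw": 1,"delta_pos": [0,0,1],"yaw": 0},
    {"claw": 1,"delta_pos": [0,0,1],"yaw": 0},
    {"claw": 1,"delta_pos": [0,0,1],"yaw": 0},
    {"claw": 1,"delta_pos": [0,0,0],"yaw": 0}
  ]
}}

```text
clock: 17.75
eef_pos: [495.7, 94.7, 377.7]
tcp_rot: [-3.141, 0.003, 0.477]
contact_force: [-11.1, -2.5, 12.7]
opening: 0.276
grasp_force: 79.4
```

>>> {"api": "apply_moves", "payload": {
  "deltas": [
    {"claw": 1,"delta_pos": [0,0,1],"yaw": 0},
    {"claw": 1,"delta_pos": [0,0,1],"yaw": 0},
    {"claw": 1,"delta_pos": [0,0,0.5],"yaw": 0},
    {"claw": 1,"delta_pos": [0,0,0],"yaw": 0},
    {"claw": 1,"delta_pos": [0,0,0],"yaw": 0}
  ]
}}

```text
clock: 18.38
eef_pos: [497.1, 95.5, 354.2]
tcp_rot: [-3.141, -0.002, 0.476]
contact_force: [-8.2, 2.5, 15.7]
opening: 0.278
grasp_force: 80.7
```

>>> {"api": "apply_moves", "payload": {
  "deltas": [
    {"claw": 1,"delta_pos": [0,0,0.3],"yaw": 0},
    {"claw": 1,"delta_pos": [0,0,0.1],"yaw": 0},
    {"claw": 1,"delta_pos": [0,0,0],"yaw": 0}
  ]
}}

```text
clock: 18.75
eef_pos: [497.4, 95.6, 350.4]
tcp_rot: [-3.141, -0.004, 0.476]
contact_force: [-6.0, 3.0, 15.1]
opening: 0.277
grasp_force: 80.9
```

>>> {"api": "apply_moves", "payload": {
  "deltas": [
    {"claw": 1,"delta_pos": [0,0,0.2],"yaw": 0},
    {"claw": 1,"delta_pos": [0,0,0.1],"yaw": 0},
    {"claw": 1,"delta_pos": [0,0,0],"yaw": 0}
  ]
}}

```text
clock: 19.12
eef_pos: [497.7, 95.8, 347.6]
tcp_rot: [-3.141, -0.005, 0.476]
contact_force: [-4.8, 5.0, 16.1]
opening: 0.28
grasp_force: 81.1
```

>>> {"api": "apply_moves", "payload": {
  "deltas": [
    {"claw": 1,"delta_pos": [0,0,0.2],"yaw": 0},
    {"claw": 1,"delta_pos": [0,0,0],"yaw": 0}
  ]
}}

```text
clock: 19.38
eef_pos: [497.8, 95.8, 346.5]
tcp_rot: [-3.141, -0.005, 0.476]
contact_force: [-8.9, 3.7, 24.9]
opening: 0.276
grasp_force: 82.2
```

The force has jumped from 16 to 25 N, so the stop is reached. I'll check the arm angle and the thermometer.

```bash
python3 - <<'E'
from w import *
np.set_printoptions(precision=3,suppress=True)
y=.4766; o=np.array([661.6,193.]);Rm=np.array([[np.cos(y),-np.sin(y)],[np.sin(y),np.cos(y)]])
def rep(P,n):
    l=(P[...,:2]-o)@Rm
    m=(l[...,0]>-135)&(l[...,0]<-10)&(abs(l[...,1]+10)<5)&(P[...,2]>195)&(P[...,2]<300)
    w=(l[...,0]>-110)&(l[...,0]<0)&(l[...,1]<-25)&(l[...,1]>-70)&(P[...,2]>200)&(P[...,2]<310)
    if m.sum()>20: print(n,'bar slope',np.polyfit(l[m][:,0],P[m][:,2],1),m.sum())
    if w.sum(): print(n,'wheel top z',np.percentile(P[w][:,2],98))
rep(P,'wrist')
d=np.load('scene0.npz')['P']; rep(d,'scene before')
rep(world(r.grab_frame('scene')),'scene now')
m=(P[...,2]>25)&(P[...,2]<60)&(abs(P[...,0]-480)<110)&(P[...,1]<-130)&(P[...,1]>-300);print(P[m].min(0),P[m].max(0))
E
```

```text
wrist bar slope [  0.184 239.71 ] 5281
wrist wheel top z 247.34168732633452
scene before bar slope [ -0.173 258.747] 192
scene before wheel top z 295.69923138609954
scene now bar slope [  0.185 240.202] 93
scene now wheel top z 257.04115978338655
[ 419.669 -279.908   25.001] [ 558.413 -135.127   40.958]
```

The bar slope went from -0.173 to +0.185, a 0.357 rad swing, so the tension arm is on its lower stop. The thermometer is flat at its old place.

```bash
python3 -c "
from rig import r
s=r.sense();print(s['contact_force'],s['grasp_force'],s['clock']);print(r.sign_off())"
```

```text
[-8.6932711   3.87892909 24.97690014] 82.14550316333771 19.475
the job is handed in; nothing more can be done
None
```

I aimed the thermometer at the tracking wheel's hub from about 10 cm and held it there for 2 s, laid it back flat at its old place, and handed in with the gripper holding the tension arm on its lower stop (19.5 s on the clock; no verdict came back).

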